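# Line up lugs on the datum fence and pin them

### The arm

A 6-joint arm with a two-finger parallel gripper is mounted at the origin on the work surface. World frame = base frame: x ahead of the robot, y to its left, z up, the work surface at z = 0. Lengths are in m, angles in rad, forces in N, time in s.
With the tool pointing down it reaches from about 0.35 to 0.975 m from the base axis. Payload 4.9 kg.
Tool frame: the origin (TCP) lies on the mounting face of the last link; the fingertips stand 173 mm ahead of it and the grasp point (between the pads) lies ctrl.pinch_z ahead of it (ctrl.pinch_z is the distance from the TCP to the grasp point, in m); z points along the fingers, y is the line along which they close (so a half turn about z gives the same grasp; the last joint's range is limited). The gripper opens to 85 mm and grips with 20 to 120 N. Pads are 22 mm wide; open, the fingers measure 114 mm over their backs; the gripper's body (76 mm by 85 mm) begins 54 mm behind the grasp point. The pads swing forward as they close: fully open they stand 13 mm farther back than shut.
Start: joints at [1.016, 0.053, 1.613, -0, 1.476, -0.119], TCP at [0.264, 0.567, 0.405] pointing down, gripper open.
Joint ranges: [-3.01, 3.01], [-1.01, 2.22], [0.06, 2.58], [-1.02, 4.17], [0.09, 2.62], [-3.14, 3.14]. Speed limits (rad/s): [2.57, 2.57, 3.14, 3.14, 3.14, 3.14].

### API

Orientations are given as a rotation vector (axis times angle).
In Python, from station import telemetry, eyes, ctrl gives the robot as it stands.
- The arm moves only by the tool apply_moves, never from a script. Its argument "plan" is a list of rows, each a list of 5 numbers: the finger opening in m, from 0 to 0.0854, then the shift along the tool's x, y, z in m, then the turn about the tool's z in rad. In form: [[jaw, x, y, z, roll], ...]. A call has 1 to 12 rows; each row is the pose to reach, as a shift and turn from the pose commanded when the call began, along the tool's axes at that moment; what a row does not reach only later rows make up. A row lasts 1/12 s, in which the tool goes at most 41.7 mm and 7.16 degrees, less where a joint would pass 70% of its speed; a pose out of reach is approached as far as the arm can. A call with a gripper value outside its range is refused whole. The fingers move at their own pace and stop on an object; "newtons" is the grip in N (left out, the last holds). Time passes only in rows, so rows that repeat a pose let the fingers close. It gives the time, the measured TCP pose, the force, the opening and the grip force at its end, in the units of the state.
- telemetry.get_obs(): the state, without advancing time (a new reading comes with each control period).
- eyes.get_image(name): name is "scene" or "top"; returns a dict with "img" (400x640x3 uint8, blue, green, red), "range_z" (400x640 float32, m along the optical axis (not along the pixel's ray), 0 where there is no reading), "K" (3x3 intrinsics, pixels), "dist_coeffs" ([k1, k2, p1, p2, k3] as OpenCV has them; the pictures are not rectified), "pose" (4x4, takes a point from camera to world coordinates). Camera axes: x right, y down, z forward; pixel columns grow to the right and rows downward; lengths in m; the calibration is good to about 2 mm. A picture is of the moment at which its call begins.
- ctrl.finish_job(): hands the job in; it is judged then, once.
Trained networks look in a picture, given as the dict that the camera call returned (one of the last four; its "shot" number tells which), for a name from the list of things; names that differ only in an ending like _2 or _b are one class to them, and where a whole thing is asked for, a point or a joint stands for the part that bears it (a point fixed in the world has none). Each returns a list of dicts, best first, with "confidence" (0 to 1); they miss things now and then, are a little off and sometimes report something else, mostly with a low value. They report only what shows in the picture. A call takes as long as a camera call. They do not tell look-alikes from the thing itself.
- eyes.search_frame(thing, picture): "box" ([left, top, right, bottom] in pixels, round what is visible of it).
- eyes.outline_of(thing, picture): "region" (400x640 bool, what is visible of it) and "box" ([left, top, right, bottom] in pixels, round what is visible of it).
- eyes.tip_of(thing, picture): "point" ([column, row] in pixels: a listed point, or the origin of a listed thing).
The state is a dict: "t": time; "q": joint angles; "dq": joint speeds; "effort": joint torques, N m; "tool_pos": TCP position; "tool_rot": TCP orientation; "contact_force": force on the tool from outside, world axes, zero at the start; "wrist_torque": the same for the moment, N m; "opening": finger opening in m; "grip_force": force on a finger pad.
Only numpy, scipy, OpenCV 4.12 (cv2) and the standard library are available. Lean on these libraries where they do the work, as an engineer would, in place of code of your own. Each camera call takes 0.05 s, during which the arm holds its last target. There are 200 camera calls.

### The job

On the inspection bench, line up the three aluminium lugs in a straight, evenly spaced row: upright, flat against the front face of the steel fence, each centred on one of its three etched lines, in order of height with the tallest at the robot's left. Then take the steel gauge pin from its stand and slide it through the bores of all three so that it sticks out at both ends, and leave it there. Do not tip any lug over, and leave everything else on the bench where it stands.

Things in the scene. Friction and masses are not known exactly. Their poses are not given: they have to be found in the camera images.
- fence: fixed straight steel fence bar on the bench: 20 mm thick (its x axis), 110 mm long (its y axis), 25 mm tall (z); origin at the centre of its underside. Its flat front face, towards the robot, is at x = -10 mm; its +y end is the robot's left end. Three thin dark lines are etched across its top, down its front face and drawn on the bench before it, parallel to its x axis, at y = -34, 0 and 34 mm (34 mm apart); they are marks only, with no height to speak of
- row_mid (a point): the middle of the finished row at bore height: 30 mm in front of the fence's origin (fence x = -30 mm), y = 0, 27 mm above the bench; axes as the fence's. The bores of the finished row lie on its y axis
- lug1: the shortest of three loose plain aluminium lugs (upright blocks): 40 mm deep (its x axis), 20 mm thick (its y axis), 40 mm tall (z), 70 g or somewhat more or less; stands upright on the bench, origin at the centre of its underside. A round bore 16 mm in diameter runs through its thickness along its y axis, centre 27 mm above the underside; the two ways round are alike. It belongs on the fence's line at y = -34 mm
- lug2: the middle-sized of three loose plain aluminium lugs (upright blocks): 40 mm deep (its x axis), 20 mm thick (its y axis), 50 mm tall (z), 85 g or somewhat more or less; stands upright on the bench, origin at the centre of its underside. A round bore 16 mm in diameter runs through its thickness along its y axis, centre 27 mm above the underside; the two ways round are alike. It belongs on the fence's line at y = 0 mm
- lug3: the tallest of three loose plain aluminium lugs (upright blocks): 40 mm deep (its x axis), 20 mm thick (its y axis), 60 mm tall (z), 100 g or somewhat more or less; stands upright on the bench, origin at the centre of its underside. A round bore 16 mm in diameter runs through its thickness along its y axis, centre 27 mm above the underside; the two ways round are alike. It belongs on the fence's line at y = 34 mm
- pin: loose plain straight steel gauge pin, 10 mm in diameter, 200 mm long, about 100 g; both ends alike; origin on its axis at mid-length, x along the pin. It starts lying level in the two saddles of its stand, its axis 35 mm above the bench
- pin_stand: fixed dark steel stand for the pin, to the robot's left or right: base 110 mm (its x, along the pin) x 36 mm x 10 mm tall, with two saddles 12 mm long and 24 mm wide at x = -40 and +40 mm, their cheeks rising to 38 mm either side of the pin in an open-topped slot 12 mm wide; the pin's ends stick out free beyond them. Origin at the centre of its underside
- housing: steel flanged housing, round, foot 60 mm in diameter, 55 mm tall, standing among the lugs; origin at the centre of its underside. Not part of the job: leave it where it is
- spacer: plain round aluminium spacer with no bore, 44 mm in diameter, 32 mm tall, standing among the lugs; origin at the centre of its underside. Not part of the job: leave it where it is
- plug: dark steel plug gauge standing upright, 32 mm in diameter, 45 mm tall; origin at the centre of its underside. Not part of the job: leave it where it is
- bush: plain brass bush, 36 mm in diameter, 30 mm tall, standing; origin at the centre of its underside. Not part of the job: leave it where it is
- dial: dial gauge on a square yellow base 55 mm wide, 58 mm tall, on the side opposite the pin stand; origin at the centre of its underside. Not part of the job: leave it where it is
- jar: white plastic jar with a black cap, 54 mm in diameter, 75 mm tall; origin at the centre of its underside. Not part of the job: leave it where it is
- case: shut wooden gauge-block case, 90 x 160 x 40 mm tall, behind the fence; origin at the centre of its underside. Not part of the job: leave it where it is
- driver: screwdriver 170 mm long lying on the bench at the robot's left, at most 35 mm tall; origin under about its middle, x along it. Not part of the job: leave it where it is
Things that resemble listed ones, but are neither listed nor needed, are in the scene too. What is shaped like the lug3 but blue or yellow is not meant.

How it is judged:
By the outcome, as a careful person would: the job done as asked, in the order asked, and still so for the second after the job is handed in, with the robot touching nothing.
It also fails if it takes over 72 s, if anything falls off the work surface, if the arm or the gripper's body presses on something with over 40 N, if the wrist force passes 120 N, or if a joint passes its speed limit or range.

## Working session

There is one attempt and no reset: what is moved stays moved. The work goes in short steps, Python scripts to look and compute and a tool call to move; the robot and the scene stay as the last step left them, time stands still between calls to the robot, and variables do not carry over. Pictures are saved under pics/ and viewed, at most 10 in all, crops included, and the job is handed in when it is done.

Besides the shell and the picture viewer there is one more tool, called after ">>>" by a JSON object that holds its "method" and its "body", one argument or row to a line. apply_moves: Moves the arm, as the interface text tells. Its arguments: {"type":"object","properties":{"plan":{"type":"array","items":{"type":"array","items":{"type":"number"}}},"newtons":{"type":"number"}},"required":["plan"]}

```bash
ls; mkdir -p pics; cat > h.py <<'E'
import numpy as np,cv2
from station import telemetry,eyes,ctrl
def cloud(p):
    K=p["K"];d=np.array(p["dist_coeffs"]);z=p["range_z"];h,w=z.shape
    u,v=np.meshgrid(np.arange(w),np.arange(h))
    n=cv2.undistortPoints(np.stack([u,v],-1).reshape(-1,1,2).astype(np.float64),K,d).reshape(h,w,2)
    P=np.concatenate([n*z[...,None],z[...,None]],-1)
    W=P@p["pose"][:3,:3].T+p["pose"][:3,3]
    W[z<=0]=np.nan
    return W
E
python3 - <<'E'
from h import *
for n in("scene","top"):
    p=eyes.get_image(n);cv2.imwrite(f"pics/{n}0.png",p["img"]);print(n,p["pose"].round(3).tolist(),p["K"].round(0).tolist())
    W=cloud(p)
    for t in"fence row_mid lug1 lug2 lug3 pin pin_stand housing spacer plug bush dial jar case driver".split():
        r=eyes.outline_of(t,p) if t!="row_mid" else []
        for o in r:
            if o["confidence"]<.3: continue
            m=o["region"];X=W[m];X=X[~np.isnan(X[:,0])]
            print(t,round(o["confidence"],2),o["box"],np.median(X,0).round(3),'zmax',np.percentile(X[:,2],97).round(3))
print(ctrl.pinch_z,telemetry.get_obs())
E
```

```text
pics
scene [[0.828, 0.33, -0.453, 1.152], [0.561, -0.506, 0.655, -0.863], [-0.013, -0.797, -0.604, 0.83], [0.0, 0.0, 0.0, 1.0]] [[432.0, 0.0, 326.0], [0.0, 432.0, 205.0], [0.0, 0.0, 1.0]]
fence 0.84 [341.0, 213.9, 364.8, 242.2] [ 0.671 -0.031  0.026] zmax 0.031
fence 0.4 [376.7, 144.6, 395.8, 165.6] [0.574 0.363 0.025] zmax 0.062
lug1 0.82 [323.0, 179.4, 337.2, 204.6] [0.529 0.062 0.04 ] zmax 0.064
lug1 0.68 [238.5, 223.3, 248.3, 249.6] [ 0.439 -0.242  0.035] zmax 0.044
lug1 0.67 [269.5, 180.3, 285.5, 205.3] [ 0.393 -0.036  0.039] zmax 0.064
lug1 0.59 [243.0, 197.2, 256.1, 220.4] [ 0.367 -0.146  0.041] zmax 0.064
lug1 0.57 [272.2, 206.0, 288.8, 225.1] [ 0.472 -0.12   0.037] zmax 0.054
lug1 0.56 [285.7, 168.9, 297.0, 188.9] [0.389 0.043 0.039] zmax 0.064
lug1 0.48 [297.5, 182.5, 311.4, 207.9] [ 0.475 -0.006  0.041] zmax 0.064
lug2 0.82 [323.0, 179.4, 337.2, 204.6] [0.529 0.062 0.04 ] zmax 0.064
lug2 0.68 [238.5, 223.3, 248.3, 249.6] [ 0.439 -0.242  0.035] zmax 0.044
lug2 0.67 [269.5, 180.3, 285.5, 205.3] [ 0.393 -0.036  0.039] zmax 0.064
lug2 0.59 [243.0, 197.2, 256.1, 220.4] [ 0.367 
[... 3654 characters left out ...]
.38  0.024] zmax 0.029
0.1547 {'t': 1.5, 'q': array([ 1.01596560e+00,  5.27171054e-02,  1.61290593e+00,  3.12496566e-05,
        1.47600665e+00, -1.19005905e-01]), 'dq': array([ 0.00072545, -0.00032902,  0.00061288, -0.00057601, -0.00029651,
       -0.00040845]), 'effort': array([-1.19495749e-04, -3.93668246e+01, -3.70453978e+01, -1.30798767e-04,
        5.99330961e-04,  7.74039734e-06]), 'tool_pos': array([0.2638401 , 0.56656222, 0.40468941]), 'tool_rot': array([-6.79182354e-01, -3.06725518e+00,  3.87516263e-05]), 'contact_force': array([-0.49168389,  0.06355585, -0.86028759]), 'wrist_torque': array([-0.00557935,  0.05159677,  0.01578404]), 'grip_force': 0.0, 'opening': 0.08531497968662947}
```

```bash
python3 - <<'E'
import cv2
a=cv2.imread("pics/scene0.png")[130:320,180:430];cv2.imwrite("pics/s1.png",cv2.resize(a,None,fx=3.1,fy=3.1,interpolation=cv2.INTER_CUBIC))
a=cv2.imread("pics/top0.png")[120:290,190:450];cv2.imwrite("pics/t1.png",cv2.resize(a,None,fx=3,fy=3,interpolation=cv2.INTER_CUBIC))
E
```

```text
(no output)
```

View pics/s1.png

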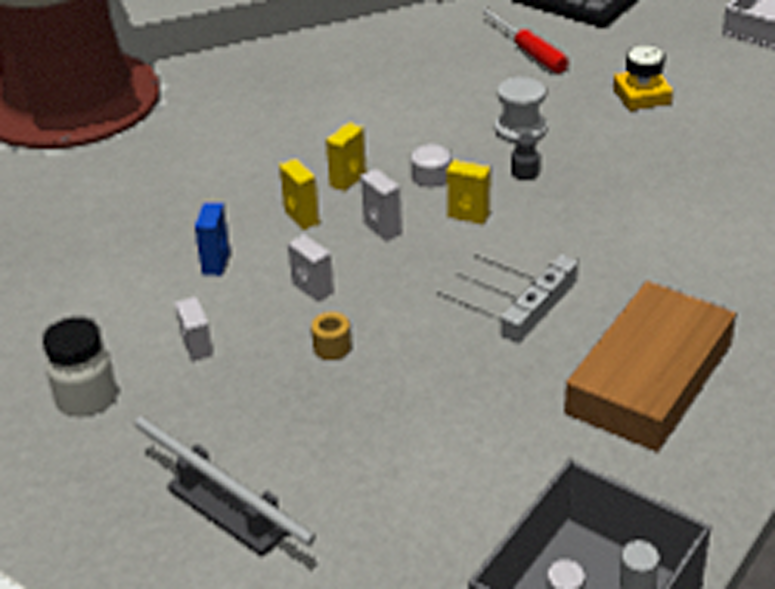

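View pics/t1.png

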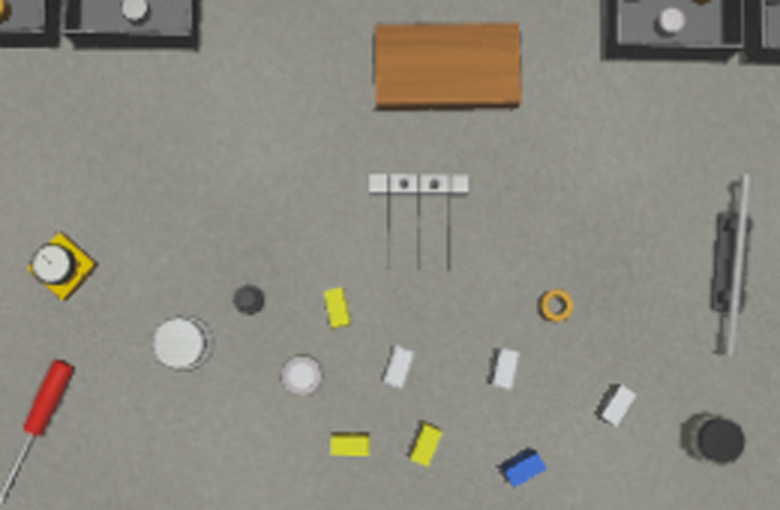

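```bash
cat >> h.py <<'E'
def top(W,c,r,h,img=None,b=.006):
    m=(np.abs(W[...,2]-h)<b)&(np.hypot(W[...,0]-c[0],W[...,1]-c[1])<r)
    # plane points: re-intersect rays with the known height to kill depth noise
    return m
def flat(p,m,h):
    K=p["K"];d=np.array(p["dist_coeffs"]);v,u=np.nonzero(m)
    n=cv2.undistortPoints(np.stack([u,v],-1).reshape(-1,1,2).astype(float),K,d).reshape(-1,2)
    R=np.c_[n,np.ones(len(n))]@p["pose"][:3,:3].T;o=p["pose"][:3,3]
    return (o+R*((h-o[2])/R[:,2])[:,None])[:,:2]
def rect(X):
    r=cv2.minAreaRect(X.astype(np.float32)*1000);e,V=np.linalg.eigh(np.cov(X.T));a=np.degrees(np.arctan2(V[1,1],V[0,1]))
    return dict(n=len(X),mean=X.mean(0).round(4).tolist(),ang=round((a+90)%180-90,1),rc=np.round(r[0],1).tolist(),sz=np.round(r[1],1).tolist(),ra=round(r[2],1))
E
cat > m.py <<'E'
from h import *
import sys
L=dict(lug1=((.437,-.24),.035,.04),lug2=((.468,-.114),.035,.05),lug3=((.472,-.003),.035,.06),fence=((.665,-.025),.08,.025),pin=((.58,-.37),.13,.039))
o=telemetry.get_obs();print(o['t'],cv2.Rodrigues(o['tool_rot'])[0].round(3).tolist())
for n in("top","scene"):
    p=eyes.get_image(n);W=cloud(p)
    g=W[(np.abs(W[...,0]-.55)<.03)&(np.abs(W[...,1]+.07)<.03)];print(n,"bench z",np.nanmedian(g[:,2]),np.nanstd(g[:,2]))
    for k,(c,r,h) in L.items():
        m=top(W,c,r,h+.001)
        print(k,np.nanmedian(W[m][:,2]).round(4),rect(flat(p,m,h)))
E
python3 m.py
```

```text
1.5 [[-0.907, 0.422, -0.0], [0.422, 0.907, -0.0], [0.0, -0.0, -1.0]]
top bench z -0.00020593239016042375 0.002773597362653082
lug1 0.0402 {'n': 77, 'mean': [0.4274, -0.2394], 'ang': np.float64(-33.5), 'rc': [427.4, -238.8], 'sz': [21.6, 39.5], 'ra': 57.3}
lug2 0.05 {'n': 78, 'mean': [0.4657, -0.1151], 'ang': np.float64(-13.2), 'rc': [465.5, -115.1], 'sz': [20.2, 39.6], 'ra': 76.7}
lug3 0.0598 {'n': 77, 'mean': [0.4652, -0.0006], 'ang': np.float64(-16.4), 'rc': [465.6, -0.8], 'sz': [19.1, 40.0], 'ra': 72.6}
fence 0.0251 {'n': 193, 'mean': [0.6663, -0.0199], 'ang': np.float64(-88.9), 'rc': [664.8, -19.8], 'sz': [20.0, 105.6], 'ra': 1.2}
pin 0.0389 {'n': 182, 'mean': [0.584, -0.3701], 'ang': np.float64(-5.3), 'rc': [581.5, -371.8], 'sz': [21.1, 199.2], 'ra': 85.2}
scene bench z 0.0024633235583204627 0.0017149562344945244
lug1 0.0415 {'n': 81, 'mean': [0.4281, -0.2366], 'ang': np.float64(-32.9), 'rc': [427.7, -237.0], 'sz': [21.3, 47.1], 'ra': 56.3}
lug2 0.0517 {'n': 84, 'mean': [0.4666, -0.1137], 'ang': np.float64(-16.8), 'rc': [466.4, -114.4], 'sz': [26.0, 47.1], 'ra': 75.3}
lug3 0.0616 {'n': 70, 'mean': [0.4653, 0.0006], 'ang': np.float64(-19.6), 'rc': [465.2, -0.1], 'sz': [26.4, 48.0], 'ra': 72.4}
fence 0.0273 {'n': 208, 'mean': [0.6659, -0.0208], 'ang': np.float64(-88.9), 'rc': [665.8, -20.6], 'sz': [24.7, 120.2], 'ra': 0.7}
pin 0.0401 {'n': 341, 'mean': [0.5872, -0.3698], 'ang': np.float64(-5.4), 'rc': [582.4, -369.5], 'sz': [27.7, 202.4], 'ra': 85.3}
```

```bash
cat > go.py <<'E'
# usage: go.py x y z_grasp yaw_toolY_deg  -> shift in tool axes, roll
from h import *
import sys
o=telemetry.get_obs();R=cv2.Rodrigues(o['tool_rot'])[0]
x,y,z,w=map(float,sys.argv[1:5])
d=R.T@(np.array([x,y,z+ctrl.pinch_z])-o['tool_pos'])
c=np.degrees(np.arctan2(R[1,1],R[0,1]));r=(c-w+90)%180-90
print('t',o['t'],'grasp',(o['tool_pos']+R[:,2]*ctrl.pinch_z).round(4),'yawY',c.round(2),'q6',o['q'][5].round(2),'F',o['contact_force'].round(1),'open',round(o['opening'],4),'gf',round(o['grip_force'],1))
print('shift',d.round(4).tolist(),'roll',np.radians(r).round(4),'rows',(np.linalg.norm(d)/.0417).round(1),(abs(r)/7.16).round(1))
E
python3 go.py .428 -.238 .10 56.8
```

```text
t 1.6 grasp [0.2638 0.5665 0.25  ] yawY 65.03 q6 -0.12 F [0.6 0.4 0. ] open 0.0856 gf 0.0
shift [-0.4885, -0.66, 0.15] roll 0.1437 rows 20.0 1.1
```

>>> {"method": "apply_moves", "body": {
  "plan": [
    [0.05, -0.4885, -0.66, 0.15, 0.1437],
    [0.05, -0.4885, -0.66, 0.15, 0.1437],
    [0.05, -0.4885, -0.66, 0.15, 0.1437],
    [0.05, -0.4885, -0.66, 0.15, 0.1437],
    [0.05, -0.4885, -0.66, 0.15, 0.1437],
    [0.05, -0.4885, -0.66, 0.15, 0.1437],
    [0.05, -0.4885, -0.66, 0.15, 0.1437],
    [0.05, -0.4885, -0.66, 0.15, 0.1437],
    [0.05, -0.4885, -0.66, 0.15, 0.1437],
    [0.05, -0.4885, -0.66, 0.15, 0.1437],
    [0.05, -0.4885, -0.66, 0.15, 0.1437],
    [0.05, -0.4885, -0.66, 0.15, 0.1437]
  ],
  "newtons": 40
}}

```text
t: 2.6
tool_pos: [0.3619, 0.0829, 0.3149]
tool_rot: [0.896, 3.009, 0.001]
contact_force: [0.6, -1.1, 0.6]
opening: 0.0502
grip_force: 0.0
```

```bash
python3 go.py .428 -.238 .10 56.8
```

```text
t 2.6 grasp [0.3622 0.0829 0.1602] yawY 56.83 q6 -0.97 F [ 0.6 -1.1  0.6] open 0.0502 gf 0.0
shift [-0.2308, -0.2325, 0.0604] roll 0.0005 rows 8.0 0.0
```

>>> {"method": "apply_moves", "body": {
  "plan": [
    [0.05, -0.231, -0.2325, 0.06, 0],
    [0.05, -0.231, -0.2325, 0.06, 0],
    [0.05, -0.231, -0.2325, 0.06, 0],
    [0.05, -0.231, -0.2325, 0.06, 0],
    [0.05, -0.231, -0.2325, 0.06, 0],
    [0.05, -0.231, -0.2325, 0.06, 0],
    [0.05, -0.231, -0.2325, 0.06, 0],
    [0.05, -0.231, -0.2325, 0.06, 0],
    [0.05, -0.231, -0.2325, 0.06, 0],
    [0.05, -0.231, -0.2325, 0.1, 0],
    [0.05, -0.231, -0.2325, 0.135, 0],
    [0.05, -0.231, -0.2325, 0.135, 0]
  ]
}}

```text
t: 3.6
tool_pos: [0.4251, -0.2344, 0.1731]
tool_rot: [-0.895, -2.998, -0.008]
contact_force: [-2.0, 1.2, -0.8]
opening: 0.0497
grip_force: 0.0
```

>>> {"method": "apply_moves", "body": {
  "plan": [
    [0.01, 0, 0, 0, 0],
    [0.01, 0, 0, 0, 0],
    [0.01, 0, 0, 0, 0],
    [0.01, 0, 0, 0, 0],
    [0.01, 0, 0, 0, 0],
    [0.01, 0, 0, 0, 0]
  ]
}}

```text
t: 4.1
tool_pos: [0.4292, -0.237, 0.1824]
tool_rot: [0.896, 3.007, -0.002]
contact_force: [-0.8, 1.1, 7.4]
opening: 0.0194
grip_force: 41.1
```

```bash
python3 go.py .575 -.0548 .04 91.1;python3 go.py .575 -.0548 .04 91.1|tail -1
```

```text
t 4.1 grasp [ 0.4298 -0.2373  0.0277] yawY 56.81 q6 -1.65 F [-0.8  1.1  7.4] open 0.0194 gf 41.1
shift [-0.0223, 0.2322, -0.0122] roll -0.5985 rows 5.6 4.8
shift [-0.0223, 0.2322, -0.0122] roll -0.5985 rows 5.6 4.8
```

>>> {"method": "apply_moves", "body": {
  "plan": [
    [0.01, 0, 0, -0.04, 0],
    [0.01, 0, 0, -0.07, 0],
    [0.01, -0.022, 0.232, -0.07, -0.5985],
    [0.01, -0.022, 0.232, -0.07, -0.5985],
    [0.01, -0.022, 0.232, -0.07, -0.5985],
    [0.01, -0.022, 0.232, -0.07, -0.5985],
    [0.01, -0.022, 0.232, -0.07, -0.5985],
    [0.01, -0.022, 0.232, -0.07, -0.5985],
    [0.01, -0.022, 0.232, -0.07, -0.5985],
    [0.01, -0.022, 0.232, -0.035, -0.5985],
    [0.01, -0.022, 0.232, -0.006, -0.5985],
    [0.01, -0.022, 0.232, -0.006, -0.5985]
  ]
}}

```text
t: 5.1
tool_pos: [0.5725, -0.0542, 0.1826]
tool_rot: [0.03, -3.138, -0.001]
contact_force: [0.2, 0.1, 0.0]
opening: 0.0195
grip_force: 41.7
```

```bash
python3 go.py .6367 -.0548 .025 91.1; python3 - <<'E'
from h import *
for n in("top","scene"):
    p=eyes.get_image(n);cv2.imwrite(f"pics/{n}1.png",p["img"])
    a=p["img"][150:250,280:400] if n=="top" else p["img"][130:280,240:400]
    globals()[n]=cv2.resize(a,(400,int(400*a.shape[0]/a.shape[1])),interpolation=cv2.INTER_CUBIC)
H=max(top.shape[0],scene.shape[0])
pad=lambda i:cv2.copyMakeBorder(i,0,H-i.shape[0],0,0,cv2.BORDER_CONSTANT)
cv2.imwrite("pics/c1.png",np.hstack([pad(top),pad(scene)]))
E
```

```text
t 5.1 grasp [ 0.5719 -0.0542  0.0279] yawY 91.1 q6 -1.81 F [0.2 0.1 0. ] open 0.0195 gf 41.7
shift [-0.0642, -0.0018, 0.0027] roll -0.0 rows 1.5 0.0
```

View pics/c1.png

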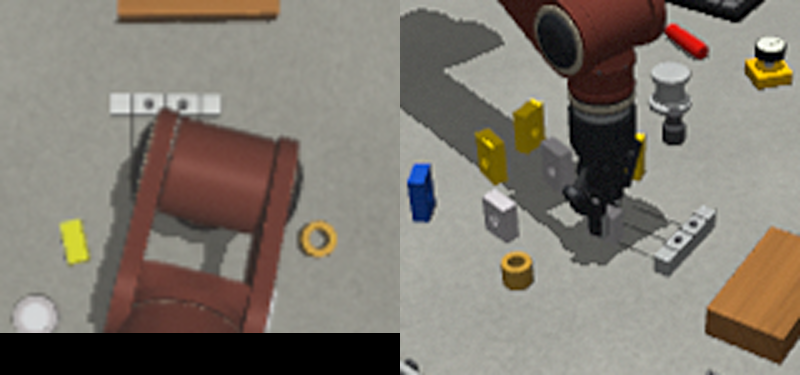

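>>> {"method": "apply_moves", "body": {
  "plan": [
    [0.01, -0.035, -0.001, -0.001, 0],
    [0.01, -0.055, -0.0018, -0.001, 0],
    [0.01, -0.061, -0.0018, 0, 0],
    [0.01, -0.063, -0.0018, 0, 0],
    [0.01, -0.065, -0.0018, 0, 0],
    [0.01, -0.066, -0.0018, 0, 0],
    [0.01, -0.067, -0.0018, 0, 0]
  ],
  "newtons": 25
}}

```text
t: 5.78
tool_pos: [0.6373, -0.0553, 0.1856]
tool_rot: [0.03, -3.126, -0.001]
contact_force: [-19.8, -1.3, 11.4]
opening: 0.0196
grip_force: 43.1
```

>>> {"method": "apply_moves", "body": {
  "plan": [
    [0.01, 0.001, 0, 0, 0],
    [0.04, 0.001, 0, 0, 0],
    [0.04, 0.001, 0, 0, 0],
    [0.04, 0.001, 0, 0, 0],
    [0.04, 0.001, 0, -0.04, 0],
    [0.04, 0.001, 0, -0.08, 0],
    [0.04, 0.04, 0, -0.1, 0],
    [0.04, 0.08, 0, -0.1, 0],
    [0.04, 0.12, 0, -0.1, 0],
    [0.04, 0.16, 0, -0.1, 0],
    [0.04, 0.16, 0, -0.1, 0]
  ]
}}

```text
t: 6.7
tool_pos: [0.4739, -0.0568, 0.2828]
tool_rot: [0.029, -3.134, -0.002]
contact_force: [-0.7, 0.5, -1.9]
opening: 0.0403
grip_force: 0.0
```

```bash
cat > m2.py <<'E'
from h import *
import sys
# args: name x y h ...
a=sys.argv[1:]
for n in("top","scene"):
    p=eyes.get_image(n);W=cloud(p)
    cv2.imwrite(f"pics/{n}_last.png",p["img"])
    for i in range(0,len(a),5):
        c=(float(a[i+1]),float(a[i+2]));h=float(a[i+3]);r=float(a[i+4])
        m=top(W,c,r,h+.001,b=.005)
        if m.sum()>8: print(n,a[i],rect(flat(p,m,h)),np.median(W[m][:,2]).round(4))
        else: print(n,a[i],m.sum())
E
python3 go.py .4655 -.1148 .06 75; python3 m2.py lug1 .637 -.055 .04 .03 fence .666 -.02 .025 .07 lug2 .466 -.115 .05 .035
```

```text
t 6.7 grasp [ 0.4728 -0.0565  0.1281] yawY 91.06 q6 -1.86 F [-0.7  0.5 -1.9] open 0.0403 gf 0.0
shift [0.009, -0.058, 0.0681] roll 0.2803 rows 2.2 2.2
top lug1 {'n': 65, 'mean': [0.6348, -0.0538], 'ang': np.float64(0.3), 'rc': [635.7, -54.0], 'sz': [36.1, 16.3], 'ra': 0.9} 0.0403
top fence {'n': 180, 'mean': [0.6661, -0.02], 'ang': np.float64(89.8), 'rc': [644.9, -20.2], 'sz': [59.7, 105.6], 'ra': 1.2} 0.0253
top lug2 0
scene lug1 {'n': 83, 'mean': [0.6352, -0.0528], 'ang': np.float64(-4.3), 'rc': [634.9, -53.7], 'sz': [41.5, 27.4], 'ra': 2.3} 0.042
scene fence {'n': 230, 'mean': [0.6617, -0.0257], 'ang': np.float64(83.2), 'rc': [665.8, -19.7], 'sz': [112.7, 62.2], 'ra': 69.2} 0.027
scene lug2 {'n': 76, 'mean': [0.4654, -0.1126], 'ang': np.float64(-13.7), 'rc': [465.6, -113.5], 'sz': [24.7, 45.2], 'ra': 75.5} 0.0519
```

>>> {"method": "apply_moves", "body": {
  "plan": [
    [0.05, 0.009, -0.058, 0.02, 0.28],
    [0.05, 0.009, -0.058, 0.02, 0.28],
    [0.05, 0.009, -0.058, 0.02, 0.28],
    [0.05, 0.009, -0.058, 0.06, 0.28],
    [0.05, 0.009, -0.058, 0.098, 0.28],
    [0.05, 0.009, -0.058, 0.098, 0.28],
    [0.01, 0.009, -0.058, 0.098, 0.28],
    [0.01, 0.009, -0.058, 0.098, 0.28],
    [0.01, 0.009, -0.058, 0.098, 0.28],
    [0.01, 0.009, -0.058, 0.098, 0.28],
    [0.01, 0.009, -0.058, 0.098, 0.28],
    [0.01, 0.009, -0.058, 0.098, 0.28]
  ],
  "newtons": 40
}}

```text
t: 7.8
tool_pos: [0.4743, -0.1166, 0.1907]
tool_rot: [0.408, 3.109, -0.002]
contact_force: [1.3, 0.0, 5.7]
opening: 0.0193
grip_force: 42.2
```

```bash
python3 go.py .575 -.022 .033 91.1
```

```text
t 7.8 grasp [ 0.4752 -0.1169  0.036 ] yawY 75.05 q6 -1.7 F [1.3 0.  5.7] open 0.0193 gf 42.2
shift [-0.0728, 0.1173, 0.0033] roll -0.2802 rows 3.3 2.2
```

>>> {"method": "apply_moves", "body": {
  "plan": [
    [0.01, 0, 0, -0.012, 0],
    [0.01, -0.0728, 0.1173, -0.012, -0.28],
    [0.01, -0.0728, 0.1173, -0.012, -0.28],
    [0.01, -0.0728, 0.1173, -0.012, -0.28],
    [0.01, -0.0728, 0.1173, -0.012, -0.28],
    [0.01, -0.0728, 0.1173, -0.012, -0.28],
    [0.01, -0.0728, 0.1173, -0.006, -0.28],
    [0.01, -0.0728, 0.1173, -0.002, -0.28],
    [0.01, -0.0728, 0.1173, -0.001, -0.28],
    [0.01, -0.0728, 0.1173, -0.001, -0.28]
  ]
}}

```text
t: 8.63
tool_pos: [0.5729, -0.0222, 0.1905]
tool_rot: [0.027, -3.14, -0.002]
contact_force: [-4.3, 3.8, 10.5]
opening: 0.0194
grip_force: 43.3
```

```bash
python3 go.py .575 -.022 .033 91.1
```

```text
t 8.6333 grasp [ 0.5727 -0.022   0.0358] yawY 90.98 q6 -1.76 F [-4.3  3.8 10.5] open 0.0194 gf 43.3
shift [-0.0021, 0.0002, 0.0028] roll -0.002 rows 0.1 0.0
```

>>> {"method": "apply_moves", "body": {
  "plan": [
    [0.04, 0, 0, 0, 0],
    [0.04, 0, 0, 0, 0],
    [0.04, 0, 0, 0, 0],
    [0.04, 0, 0, -0.04, 0],
    [0.06, 0.008, 0, -0.08, 0],
    [0.065, 0.008, 0, -0.08, 1.571],
    [0.065, 0.008, 0, -0.08, 1.571],
    [0.065, 0.008, 0, -0.08, 1.571],
    [0.065, 0.008, 0, -0.08, 1.571],
    [0.065, 0.008, 0, -0.08, 1.571],
    [0.065, 0.008, 0, -0.08, 1.571],
    [0.065, 0.008, 0, -0.08, 1.571]
  ]
}}

```text
t: 9.63
tool_pos: [0.5648, -0.0221, 0.2681]
tool_rot: [-1.313, -2.852, 0.001]
contact_force: [0.2, -0.1, -0.5]
opening: 0.065
grip_force: 0.0
```

```bash
python3 m2.py lug2 .565 -.022 .05 .035; python3 go.py .565 -.022 .05 1.1
```

```text
top lug2 0
scene lug2 {'n': 77, 'mean': [0.5626, -0.0197], 'ang': np.float64(-5.0), 'rc': [564.0, -20.2], 'sz': [27.4, 47.3], 'ra': 88.5} 0.0521
t 9.7333 grasp [ 0.5647 -0.022   0.1135] yawY 40.93 q6 -0.88 F [ 0.3 -0.6  0.3] open 0.0647 gf 0.0
shift [-0.0001, 0.0002, 0.0635] roll 0.6952 rows 1.5 5.6
```

>>> {"method": "apply_moves", "body": {
  "plan": [
    [0.065, 0, 0, 0, 0.695],
    [0.065, 0, 0, 0, 0.695],
    [0.065, 0, 0, 0, 0.695],
    [0.065, 0, 0, 0, 0.695],
    [0.065, 0, 0, 0, 0.695],
    [0.065, 0, 0, 0, 0.695],
    [0.065, 0, 0, 0.04, 0.695],
    [0.065, 0, 0, 0.0685, 0.695],
    [0.065, 0, 0, 0.0685, 0.695],
    [0.02, 0, 0, 0.0685, 0.695],
    [0.02, 0, 0, 0.0685, 0.695],
    [0.02, 0, 0, 0.0685, 0.695]
  ]
}}

```text
t: 10.73
tool_pos: [0.5664, -0.0219, 0.2027]
tool_rot: [2.196, 2.242, 0.003]
contact_force: [0.3, 0.1, -1.0]
opening: 0.0396
grip_force: 43.4
```

>>> {"method": "apply_moves", "body": {
  "plan": [
    [0.02, 0, 0, 0, 0],
    [0.02, 0, 0, 0, 0],
    [0.02, 0, 0, 0, 0]
  ]
}}

```text
t: 10.98
tool_pos: [0.5661, -0.0218, 0.202]
tool_rot: [2.197, 2.242, 0.002]
contact_force: [-1.3, -0.0, 2.7]
opening: 0.0394
grip_force: 43.9
```

```bash
python3 go.py .636 -.0209 .045 1.1
```

```text
t 10.9833 grasp [ 0.5665 -0.0219  0.0473] yawY 1.15 q6 -0.19 F [-1.3 -0.   2.7] open 0.0394 gf 43.9
shift [-0.0005, 0.0699, 0.0025] roll 0.0009 rows 1.7 0.0
```

>>> {"method": "apply_moves", "body": {
  "plan": [
    [0.02, 0, 0, -0.003, 0],
    [0.02, 0, 0.035, -0.003, 0],
    [0.02, 0, 0.06, -0.003, 0],
    [0.02, 0, 0.065, -0.002, 0],
    [0.02, 0, 0.067, -0.001, 0],
    [0.02, 0, 0.069, 0, 0],
    [0.02, 0, 0.07, 0, 0],
    [0.02, 0, 0.071, 0, 0],
    [0.02, 0, 0.071, 0, 0]
  ]
}}

```text
t: 11.73
tool_pos: [0.6352, -0.0203, 0.2016]
tool_rot: [-2.197, -2.241, 0.006]
contact_force: [-8.1, -0.2, 10.7]
opening: 0.0391
grip_force: 45.6
```

>>> {"method": "apply_moves", "body": {
  "plan": [
    [0.055, 0, -0.001, 0, 0],
    [0.055, 0, -0.001, 0, 0],
    [0.055, 0, -0.001, 0, 0],
    [0.055, 0, -0.001, -0.03, 0],
    [0.05, 0, -0.001, -0.07, 0],
    [0.05, 0.02, -0.169, -0.08, -1.246],
    [0.05, 0.02, -0.169, -0.08, -1.246],
    [0.05, 0.02, -0.169, -0.08, -1.246],
    [0.05, 0.02, -0.169, -0.08, -1.246],
    [0.05, 0.02, -0.169, -0.08, -1.246],
    [0.05, 0.02, -0.169, -0.08, -1.246],
    [0.05, 0.02, -0.169, -0.08, -1.246]
  ]
}}

```text
t: 12.73
tool_pos: [0.4656, -0.0033, 0.28]
tool_rot: [1.032, 2.967, 0.0]
contact_force: [-0.1, -0.4, -0.2]
opening: 0.05
grip_force: 0.0
```

```bash
python3 go.py .4653 0 .04 72.5; python3 m2.py lug2 .636 -.02 .05 .03 lug1 .636 -.055 .04 .03
```

```text
t 12.7333 grasp [ 0.4657 -0.0033  0.1253] yawY 51.63 q6 -1.07 F [-0.1 -0.4 -0.2] open 0.05 gf 0.0
shift [0.0023, 0.0024, 0.0853] roll -0.3643 rows 2.0 2.9
top lug2 {'n': 74, 'mean': [0.6357, -0.021], 'ang': np.float64(0.2), 'rc': [635.5, -21.1], 'sz': [39.0, 16.2], 'ra': 1.0} 0.0498
top lug1 {'n': 67, 'mean': [0.6356, -0.0537], 'ang': np.float64(-2.0), 'rc': [635.5, -45.9], 'sz': [36.1, 32.6], 'ra': 0.8} 0.0406
scene lug2 {'n': 87, 'mean': [0.636, -0.0187], 'ang': np.float64(-0.8), 'rc': [636.0, -18.9], 'sz': [41.9, 28.6], 'ra': 0.3} 0.0523
scene lug1 {'n': 105, 'mean': [0.6355, -0.0488], 'ang': np.float64(-44.7), 'rc': [635.8, -43.8], 'sz': [43.4, 45.8], 'ra': 1.2} 0.0418
```

>>> {"method": "apply_moves", "body": {
  "plan": [
    [0.05, 0.0023, 0.0024, 0, -0.364],
    [0.05, 0.0023, 0.0024, 0, -0.364],
    [0.05, 0.0023, 0.0024, 0, -0.364],
    [0.05, 0.0023, 0.0024, 0.04, -0.364],
    [0.05, 0.0023, 0.0024, 0.085, -0.364],
    [0.05, 0.0023, 0.0024, 0.085, -0.364],
    [0.01, 0.0023, 0.0024, 0.085, -0.364],
    [0.01, 0.0023, 0.0024, 0.085, -0.364],
    [0.01, 0.0023, 0.0024, 0.085, -0.364],
    [0.01, 0.0023, 0.0024, 0.085, -0.364],
    [0.01, 0.0023, 0.0024, 0.085, -0.364],
    [0.01, 0.0023, 0.0024, 0.085, -0.364]
  ]
}}

```text
t: 13.83
tool_pos: [0.4677, -0.0004, 0.1973]
tool_rot: [0.488, 3.1, 0.0]
contact_force: [-0.5, 0.2, 4.2]
opening: 0.0197
grip_force: 42.8
```

```bash
python3 go.py .57 .0122 .04 91.1
```

```text
t 13.8333 grasp [ 0.4682 -0.0005  0.0426] yawY 72.11 q6 -1.42 F [-0.5  0.2  4.2] open 0.0197 gf 42.8
shift [-0.0935, 0.0434, 0.0029] roll -0.3315 rows 2.5 2.7
```

>>> {"method": "apply_moves", "body": {
  "plan": [
    [0.01, 0, 0, -0.012, 0],
    [0.01, -0.0935, 0.0434, -0.012, -0.3315],
    [0.01, -0.0935, 0.0434, -0.012, -0.3315],
    [0.01, -0.0935, 0.0434, -0.012, -0.3315],
    [0.01, -0.0935, 0.0434, -0.012, -0.3315],
    [0.01, -0.0935, 0.0434, -0.012, -0.3315],
    [0.01, -0.0935, 0.0434, -0.006, -0.3315],
    [0.01, -0.0935, 0.0434, -0.002, -0.3315],
    [0.01, -0.0935, 0.0434, -0.001, -0.3315],
    [0.01, -0.0935, 0.0434, -0.001, -0.3315]
  ]
}}

```text
t: 14.67
tool_pos: [0.5682, 0.0123, 0.1971]
tool_rot: [0.03, -3.14, -0.0]
contact_force: [-4.9, 0.3, 8.1]
opening: 0.0192
grip_force: 43.8
```

>>> {"method": "apply_moves", "body": {
  "plan": [
    [0.04, 0, 0, 0, 0],
    [0.04, 0, 0, 0, 0],
    [0.04, 0, 0, 0, 0],
    [0.04, 0, 0, -0.04, 0],
    [0.06, 0, 0, -0.08, 0],
    [0.065, 0, 0, -0.08, 1.571],
    [0.065, 0, 0, -0.08, 1.571],
    [0.065, 0, 0, -0.08, 1.571],
    [0.065, 0, 0, -0.08, 1.571],
    [0.065, 0, 0, -0.08, 1.571],
    [0.065, 0, 0, -0.08, 1.571],
    [0.065, 0, 0, -0.08, 1.571]
  ]
}}

```text
t: 15.67
tool_pos: [0.5686, 0.0123, 0.2758]
tool_rot: [-1.312, -2.854, 0.0]
contact_force: [0.2, 0.2, -0.3]
opening: 0.065
grip_force: 0.0
```

```bash
python3 m2.py lug3 .57 .0122 .06 .03; python3 go.py .568 .0125 .05 1.1
```

```text
top lug3 0
scene lug3 {'n': 73, 'mean': [0.566, 0.0148], 'ang': np.float64(-4.7), 'rc': [565.9, 14.7], 'sz': [45.0, 26.9], 'ra': 0.5} 0.063
t 15.7667 grasp [0.5685 0.0123 0.1211] yawY 40.99 q6 -0.82 F [-0.3 -0.5 -0.4] open 0.0649 gf 0.0
shift [0.0005, -0.0003, 0.0711] roll 0.6962 rows 1.7 5.6
```

>>> {"method": "apply_moves", "body": {
  "plan": [
    [0.065, 0, 0, 0, 0.696],
    [0.065, 0, 0, 0, 0.696],
    [0.065, 0, 0, 0, 0.696],
    [0.065, 0, 0, 0, 0.696],
    [0.065, 0, 0, 0, 0.696],
    [0.065, 0, 0, 0, 0.696],
    [0.065, 0, 0, 0.04, 0.696],
    [0.065, 0, 0, 0.074, 0.696],
    [0.065, 0, 0, 0.074, 0.696],
    [0.02, 0, 0, 0.074, 0.696],
    [0.02, 0, 0, 0.074, 0.696],
    [0.02, 0, 0, 0.074, 0.696]
  ]
}}

```text
t: 16.77
tool_pos: [0.5701, 0.0122, 0.2049]
tool_rot: [2.197, 2.241, 0.004]
contact_force: [-0.0, -1.2, -1.2]
opening: 0.0397
grip_force: 43.7
```

>>> {"method": "apply_moves", "body": {
  "plan": [
    [0.02, 0, 0, 0, 0],
    [0.02, 0, 0, 0, 0],
    [0.02, 0, 0, 0, 0]
  ]
}}

```text
t: 17.02
tool_pos: [0.5697, 0.0122, 0.204]
tool_rot: [2.198, 2.242, 0.003]
contact_force: [-0.2, 0.1, 1.9]
opening: 0.0396
grip_force: 44.1
```

```bash
python3 go.py .636 .0135 .05 1.1
```

```text
t 17.0167 grasp [0.5701 0.0122 0.0493] yawY 1.12 q6 -0.13 F [-0.2  0.1  1.9] open 0.0396 gf 44.1
shift [-0.0, 0.0663, -0.0005] roll 0.0004 rows 1.6 0.0
```

>>> {"method": "apply_moves", "body": {
  "plan": [
    [0.02, 0, 0, -0.003, 0],
    [0.02, 0, 0.035, -0.003, 0],
    [0.02, 0, 0.058, -0.003, 0],
    [0.02, 0, 0.062, -0.002, 0],
    [0.02, 0, 0.064, -0.001, 0],
    [0.02, 0, 0.066, 0, 0],
    [0.02, 0, 0.067, 0, 0],
    [0.02, 0, 0.068, 0, 0],
    [0.02, 0, 0.068, 0, 0]
  ]
}}

```text
t: 17.77
tool_pos: [0.6354, 0.0136, 0.2037]
tool_rot: [-2.196, -2.24, 0.008]
contact_force: [-11.6, -1.0, 14.0]
opening: 0.039
grip_force: 46.2
```

>>> {"method": "apply_moves", "body": {
  "plan": [
    [0.055, 0, -0.001, 0, 0],
    [0.055, 0, -0.001, 0, 0],
    [0.055, 0, -0.001, 0, 0],
    [0.055, 0, -0.001, -0.04, 0],
    [0.05, 0, -0.001, -0.08, 0],
    [0.05, 0, -0.001, -0.1, 0],
    [0.05, -0.15, 0.02, -0.1, -0.4],
    [0.05, -0.3, 0.02, -0.1, -0.8],
    [0.05, -0.3, 0.02, -0.1, -1.2],
    [0.05, -0.391, 0.03, -0.1, -1.458],
    [0.05, -0.391, 0.03, -0.1, -1.458],
    [0.05, -0.391, 0.03, -0.1, -1.458]
  ]
}}

```text
t: 18.77
tool_pos: [0.6605, -0.2343, 0.3021]
tool_rot: [1.228, 2.892, 0.0]
contact_force: [1.9, 0.6, -0.2]
opening: 0.05
grip_force: 0.0
```

```bash
python3 go.py .6597 -.3778 .1 84.65; python3 m2.py lug3 .636 .0133 .06 .03 lug2 .636 -.02 .05 .03 lug1 .636 -.055 .04 .03
python3 - <<'E'
from h import *
a=cv2.imread("pics/top_last.png")[165:225,300:360];b=cv2.imread("pics/scene_last.png")[170:260,310:400]
f=lambda i:cv2.resize(i,(400,400),interpolation=cv2.INTER_CUBIC)
cv2.imwrite("pics/c2.png",np.hstack([f(a),f(b)]))
E
```

```text
t 18.7667 grasp [ 0.6605 -0.2343  0.1474] yawY 44.0 q6 -1.21 F [ 1.9  0.6 -0.2] open 0.05 gf 0.0
shift [-0.1026, -0.1002, 0.0473] roll -0.7096 rows 3.6 5.7
top lug3 {'n': 66, 'mean': [0.6352, 0.0147], 'ang': np.float64(0.9), 'rc': [635.2, 14.4], 'sz': [35.5, 16.0], 'ra': 1.2} 0.0603
top lug2 {'n': 77, 'mean': [0.6354, -0.0208], 'ang': np.float64(0.1), 'rc': [635.3, -11.4], 'sz': [39.0, 35.5], 'ra': 1.0} 0.0508
top lug1 {'n': 70, 'mean': [0.6354, -0.0541], 'ang': np.float64(0.3), 'rc': [635.7, -54.0], 'sz': [36.1, 16.3], 'ra': 0.9} 0.0397
scene lug3 {'n': 80, 'mean': [0.6336, 0.0155], 'ang': np.float64(1.7), 'rc': [634.9, 13.5], 'sz': [41.3, 44.2], 'ra': 32.2} 0.0618
scene lug2 {'n': 105, 'mean': [0.6356, -0.0132], 'ang': np.float64(-83.0), 'rc': [635.9, -9.0], 'sz': [41.8, 46.7], 'ra': 1.3} 0.0514
scene lug1 {'n': 105, 'mean': [0.6352, -0.0487], 'ang': np.float64(-32.3), 'rc': [635.9, -45.0], 'sz': [43.6, 45.0], 'ra': 1.1} 0.0416
```

View pics/c2.png

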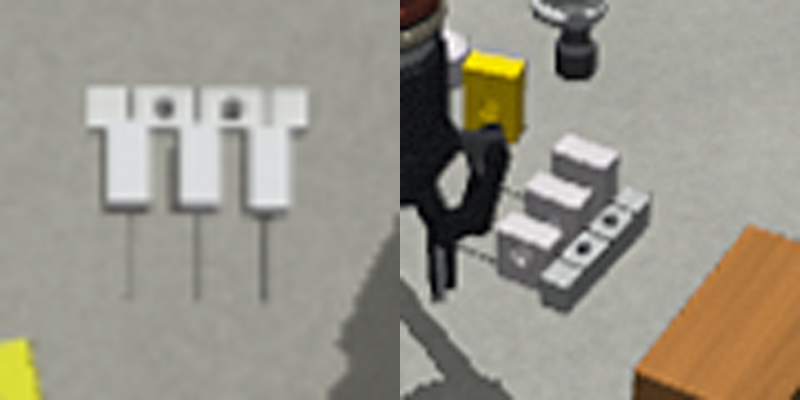

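>>> {"method": "apply_moves", "body": {
  "plan": [
    [0.05, -0.1026, -0.1002, 0.03, -0.7096],
    [0.05, -0.1026, -0.1002, 0.03, -0.7096],
    [0.05, -0.1026, -0.1002, 0.03, -0.7096],
    [0.05, -0.1026, -0.1002, 0.03, -0.7096],
    [0.05, -0.1026, -0.1002, 0.03, -0.7096],
    [0.05, -0.1026, -0.1002, 0.03, -0.7096],
    [0.05, -0.1026, -0.1002, 0.03, -0.7096],
    [0.05, -0.1026, -0.1002, 0.047, -0.7096],
    [0.05, -0.1026, -0.1002, 0.047, -0.7096]
  ],
  "newtons": 40
}}

```text
t: 19.62
tool_pos: [0.6584, -0.3746, 0.2514]
tool_rot: [-0.159, -3.133, -0.004]
contact_force: [-1.0, 0.5, -2.0]
opening: 0.0502
grip_force: 0.0
```

```bash
python3 go.py .6597 -.3778 .035 84.65; python3 - <<'E'
from h import *
p=eyes.get_image("scene");W=cloud(p)
o=eyes.outline_of("pin",p)
for x in o[:2]:
    X=flat(p,x["region"],.035);print(x["confidence"],x["box"],rect(X))
a=p["img"][240:330,210:300]
cv2.imwrite("pics/c3.png",cv2.resize(a,(540,540),interpolation=cv2.INTER_CUBIC))
E
```

```text
t 19.6167 grasp [ 0.6577 -0.3741  0.0967] yawY 84.2 q6 -2.09 F [-1.   0.5 -2. ] open 0.0502 gf 0.0
shift [-0.0019, -0.0032, 0.0616] roll -0.0078 rows 1.5 0.1
0.61 [224.2, 265.1, 279.5, 303.8] {'n': 208, 'mean': [0.5706, -0.366], 'ang': np.float64(-5.6), 'rc': [579.7, -366.1], 'sz': [14.9, 199.6], 'ra': 85.1}
0.3 [362.5, 222.2, 418.0, 272.8] {'n': 1864, 'mean': [0.8023, -0.0613], 'ang': np.float64(-84.3), 'rc': [801.7, -55.3], 'sz': [107.7, 198.1], 'ra': 1.7}
```

View pics/c3.png

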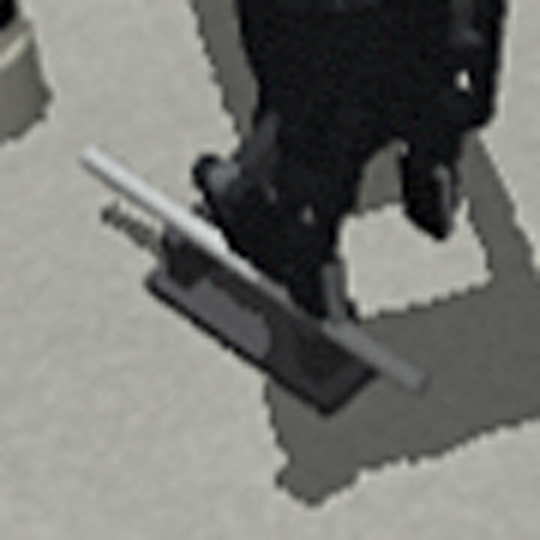

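>>> {"method": "apply_moves", "body": {
  "plan": [
    [0.05, 0, 0, 0.035, 0],
    [0.05, 0, 0, 0.0615, 0],
    [0.05, 0, 0, 0.0615, 0],
    [0.01, 0, 0, 0.0615, 0],
    [0.0, 0, 0, 0.0615, 0],
    [0.0, 0, 0, 0.0615, 0],
    [0.0, 0, 0, 0.0615, 0],
    [0.0, 0, 0, 0.0615, 0]
  ],
  "newtons": 100
}}

```text
t: 20.38
tool_pos: [0.6599, -0.3769, 0.1971]
tool_rot: [0.156, 3.134, -0.006]
contact_force: [1.4, -2.0, 3.9]
opening: 0.0065
grip_force: 97.9
```

>>> {"method": "apply_moves", "body": {
  "plan": [
    [0, 0, 0, 0, 0],
    [0, 0, 0, 0, 0],
    [0, 0, 0, 0, 0]
  ]
}}

```text
t: 20.63
tool_pos: [0.6599, -0.3769, 0.1967]
tool_rot: [0.156, 3.133, -0.005]
contact_force: [1.0, -3.1, 5.8]
opening: 0.0059
grip_force: 98.3
```

>>> {"method": "apply_moves", "body": {
  "plan": [
    [0.03, 0, 0, 0, 0],
    [0.03, 0, 0, 0, 0],
    [0.03, 0, 0, 0, 0],
    [0.03, 0, 0, 0, 0]
  ],
  "newtons": 50
}}

```text
t: 20.97
tool_pos: [0.6586, -0.3753, 0.1926]
tool_rot: [-0.156, -3.136, -0.003]
contact_force: [-0.1, 0.2, 0.1]
opening: 0.0299
grip_force: 0.0
```

```bash
python3 go.py .6597 -.3778 .035 84.65; python3 - <<'E'
from h import *
p=eyes.get_image("scene")
o=eyes.outline_of("pin",p)
for x in o[:1]:
    X=flat(p,x["region"],.035);print(x["confidence"],x["box"],rect(X))
a=p["img"][240:330,210:300]
cv2.imwrite("pics/c4.png",cv2.resize(a,(540,540),interpolation=cv2.INTER_CUBIC))
E
```

```text
t 20.9667 grasp [ 0.6584 -0.375   0.0379] yawY 84.29 q6 -2.09 F [-0.1  0.2  0.1] open 0.0299 gf 0.0
shift [-0.0013, -0.0024, 0.0029] roll -0.0062 rows 0.1 0.0
0.44 [224.8, 265.7, 280.1, 302.9] {'n': 180, 'mean': [0.5658, -0.3656], 'ang': np.float64(-4.6), 'rc': [580.0, -366.9], 'sz': [11.1, 202.7], 'ra': 85.5}
```

View pics/c4.png

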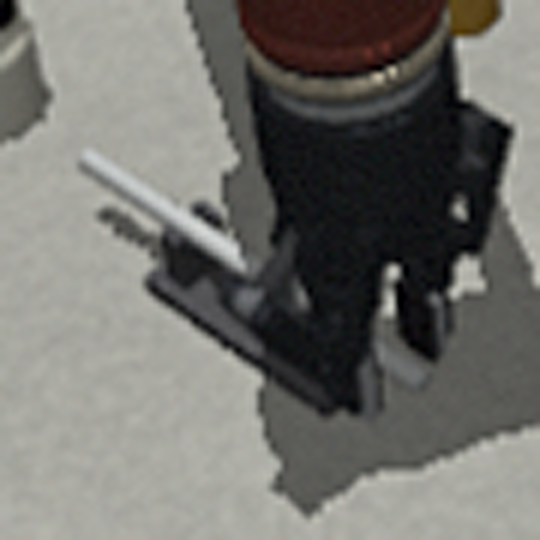

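>>> {"method": "apply_moves", "body": {
  "plan": [
    [0.03, 0, 0, 0.004, 0],
    [0.03, 0, 0, 0.004, 0],
    [0.0, 0, 0, 0.004, 0],
    [0.0, 0, 0, 0.004, 0],
    [0.0, 0, 0, 0.004, 0],
    [0.0, 0, 0, 0.004, 0],
    [0.0, 0, 0, 0.004, 0],
    [0.0, 0, 0, 0.004, 0]
  ],
  "newtons": 50
}}

```text
t: 21.73
tool_pos: [0.6588, -0.3767, 0.1899]
tool_rot: [0.156, 3.138, -0.003]
contact_force: [-1.0, -6.0, -2.3]
opening: 0.0082
grip_force: 48.5
```

>>> {"method": "apply_moves", "body": {
  "plan": [
    [0, 0, 0, -0.01, 0],
    [0, 0, 0, -0.025, 0],
    [0, 0, 0, -0.045, 0],
    [0, 0, 0, -0.07, 0],
    [0, 0, 0, -0.1, 0],
    [0, 0, 0, -0.1, 0]
  ],
  "newtons": 70
}}

```text
t: 22.23
tool_pos: [0.6611, -0.3763, 0.2999]
tool_rot: [0.155, 3.126, -0.009]
contact_force: [1.0, -0.5, 0.4]
opening: 0.0076
grip_force: 68.5
```

```bash
python3 go.py .636 -.30 .10 1.1; cat > pn.py <<'E'
from h import *
# pin line from point cloud: bright points near the held pin, fit 3D line
import sys
c=np.array(eval(sys.argv[1]));d=np.array(eval(sys.argv[2]));
for n in("scene","top"):
    p=eyes.get_image(n);W=cloud(p);cv2.imwrite(f"pics/{n}_p.png",p["img"])
    V=W-c;s=V@d;e=np.linalg.norm(V-s[...,None]*d,axis=-1)
    m=(e<.022)&(s>.02)&(s<.22)&(p["img"].mean(-1)>70)
    X=W[m]
    if len(X)<10: print(n,len(X));continue
    q=cv2.fitLine(X.astype(np.float32),cv2.DIST_HUBER,0,.003,.001).ravel();q[:3]*=np.sign(q[:3]@d)
    t=(X-q[3:])@q[:3]
    print(n,len(X),'dir',q[:3].round(3),'yaw',np.degrees(np.arctan2(q[1],q[0])).round(1),'pitch',np.degrees(np.arcsin(q[2])).round(1),'end',(q[3:]+q[:3]*np.percentile(t,98)).round(4),'mid',q[3:].round(4))
E
python3 pn.py "[.659,-.377,.136]" "[-.9957,.0932,0]"
```

```text
t 22.2333 grasp [ 0.6628 -0.3773  0.1452] yawY 84.31 q6 -2.09 F [ 1.  -0.5  0.4] open 0.0076 gf 68.5
shift [0.033, 0.0737, 0.0445] roll 1.4523 rows 2.2 11.6
scene 149 dir [-0.996  0.08  -0.029] yaw 175.4 pitch -1.7 end [ 0.4883 -0.3613  0.1465] mid [ 0.542  -0.3657  0.148 ]
top 0
```

>>> {"method": "apply_moves", "body": {
  "plan": [
    [0, 0.033, 0.074, 0, 1.4523],
    [0, 0.033, 0.074, 0, 1.4523],
    [0, 0.033, 0.074, 0, 1.4523],
    [0, 0.033, 0.074, 0, 1.4523],
    [0, 0.033, 0.074, 0, 1.4523],
    [0, 0.033, 0.074, 0, 1.4523],
    [0, 0.033, 0.074, 0, 1.4523],
    [0, 0.033, 0.074, 0, 1.4523],
    [0, 0.033, 0.074, 0, 1.4523],
    [0, 0.033, 0.074, 0, 1.4523],
    [0, 0.033, 0.074, 0, 1.4523],
    [0, 0.033, 0.074, 0, 1.4523]
  ]
}}

```text
t: 23.33
tool_pos: [0.6331, -0.2983, 0.2878]
tool_rot: [-2.204, -2.234, 0.0]
contact_force: [0.5, 0.3, -0.5]
opening: 0.0078
grip_force: 68.4
```

>>> {"method": "apply_moves", "body": {
  "plan": [
    [0, 0, 0, 0.04, 0],
    [0, 0, 0, 0.08, 0],
    [0, 0, 0, 0.1, 0],
    [0, 0, 0, 0.11, 0],
    [0, 0, 0, 0.11, 0],
    [0, 0, 0, 0.11, 0]
  ]
}}

```text
t: 23.83
tool_pos: [0.6335, -0.2987, 0.1792]
tool_rot: [-2.199, -2.241, -0.0]
contact_force: [0.2, -0.0, -0.5]
opening: 0.0076
grip_force: 69.4
```

```bash
python3 go.py .636 -.30 .027 1.1;python3 pn.py "[.636,-.30,.034]" "[-.0192,.9998,0]"
python3 - <<'E'
from h import *
a=cv2.imread("pics/top_p.png")[160:230,290:430];b=cv2.imread("pics/scene_p.png")[170:310,220:380]
cv2.imwrite("pics/c5.png",np.hstack([cv2.copyMakeBorder(cv2.resize(a,(400,200),interpolation=cv2.INTER_CUBIC),0,150,0,0,0),cv2.resize(b,(400,350),interpolation=cv2.INTER_CUBIC)]))
E
```

```text
t 23.8333 grasp [ 0.6333 -0.2985  0.0245] yawY 1.08 q6 -0.57 F [ 0.2 -0.  -0.5] open 0.0076 gf 69.4
shift [-0.0014, 0.0025, -0.0025] roll -0.0003 rows 0.1 0.0
scene 125 dir [-0.015  1.    -0.004] yaw 90.9 pitch -0.3 end [ 0.6316 -0.1214  0.0287] mid [ 0.6326 -0.1869  0.029 ]
top 133 dir [-0.021  1.    -0.006] yaw 91.2 pitch -0.3 end [ 0.6301 -0.1244  0.0277] mid [ 0.6316 -0.1941  0.0281]
```

View pics/c5.png

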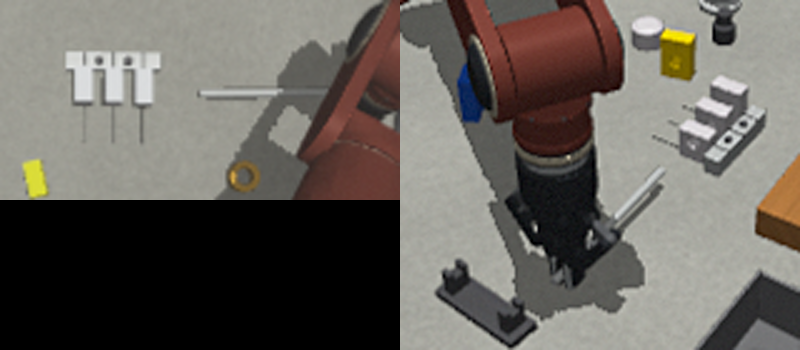

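>>> {"method": "apply_moves", "body": {
  "plan": [
    [0, 0.01, 0.0068, -0.003, 0],
    [0, 0.03, 0.0068, -0.003, 0],
    [0, 0.035, 0.0068, -0.003, 0],
    [0, 0.035, 0.0068, -0.003, 0],
    [0, 0.035, 0.0068, -0.003, 0]
  ]
}}

```text
t: 24.35
tool_pos: [0.6398, -0.2627, 0.183]
tool_rot: [2.198, 2.244, -0.0]
contact_force: [0.3, -0.2, -0.2]
opening: 0.0073
grip_force: 69.2
```

```bash
python3 go.py .6357 -.0985 .027 1.1;python3 pn.py "[.64,-.2635,.027]" "[-.0192,.9998,0]"; python3 m2.py lug2 .636 -.02 .05 .03
```

```text
t 24.35 grasp [ 0.6398 -0.2627  0.0283] yawY 1.18 q6 -0.52 F [ 0.3 -0.2 -0.2] open 0.0073 gf 69.2
shift [0.1642, -0.0007, 0.0012] roll 0.0014 rows 3.9 0.0
scene 271 dir [-0.024  0.999 -0.022] yaw 91.3 pitch -1.2 end [ 0.6366 -0.0453  0.03  ] mid [ 0.6377 -0.0932  0.0311]
top 206 dir [-0.024  0.999  0.046] yaw 91.4 pitch 2.6 end [ 0.6345 -0.0457  0.037 ] mid [ 0.6363 -0.1198  0.0336]
top lug2 {'n': 74, 'mean': [0.6355, -0.0215], 'ang': np.float64(0.2), 'rc': [635.6, -29.2], 'sz': [39.0, 32.3], 'ra': 1.0} 0.0502
scene lug2 {'n': 99, 'mean': [0.636, -0.0142], 'ang': np.float64(-85.7), 'rc': [635.9, -9.2], 'sz': [41.8, 45.0], 'ra': 1.3} 0.0519
```

>>> {"method": "apply_moves", "body": {
  "plan": [
    [0, 0.01, 0, 0, 0],
    [0, 0.02, 0, 0, 0],
    [0, 0.03, 0, 0, 0],
    [0, 0.04, 0, 0, 0],
    [0, 0.05, 0, 0, 0],
    [0, 0.055, 0, 0, 0],
    [0, 0.055, 0, 0, 0]
  ]
}}

```text
t: 25.13
tool_pos: [0.6387, -0.2071, 0.1827]
tool_rot: [-2.198, -2.244, 0.0]
contact_force: [0.6, -0.5, -1.3]
opening: 0.0072
grip_force: 69.2
```

```bash
python3 go.py .6357 -.0985 .027 1.1;python3 m2.py lug1 .636 -.055 .04 .022; python3 - <<'E'
from h import *
a=cv2.imread("pics/top_last.png")[165:225,300:375];b=cv2.imread("pics/scene_last.png")[190:260,310:390]
f=lambda i:cv2.resize(i,(400,350),interpolation=cv2.INTER_CUBIC)
cv2.imwrite("pics/c6.png",np.hstack([f(a),f(b)]))
E
```

```text
t 25.1333 grasp [ 0.6386 -0.2071  0.028 ] yawY 1.18 q6 -0.45 F [ 0.6 -0.5 -1.3] open 0.0072 gf 69.2
shift [0.1087, -0.0007, 0.0011] roll 0.0014 rows 2.6 0.0
top lug1 {'n': 65, 'mean': [0.6355, -0.0538], 'ang': np.float64(-0.9), 'rc': [635.6, -52.4], 'sz': [36.1, 19.5], 'ra': 0.8} 0.0406
scene lug1 {'n': 84, 'mean': [0.6362, -0.0535], 'ang': np.float64(-6.9), 'rc': [637.2, -55.4], 'sz': [40.3, 40.6], 'ra': 33.2} 0.0417
```

View pics/c6.png

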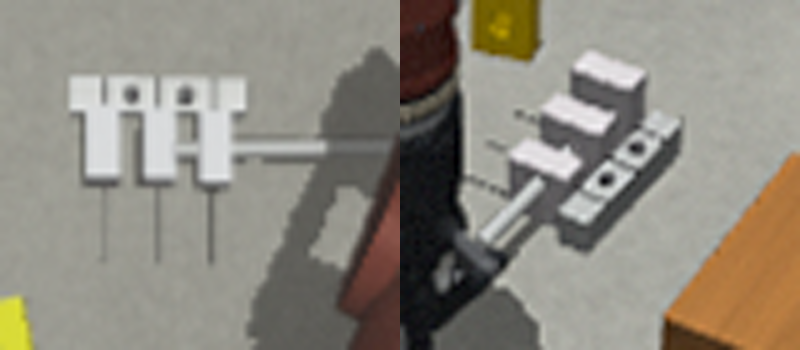

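>>> {"method": "apply_moves", "body": {
  "plan": [
    [0, 0.01, 0, 0, 0],
    [0, 0.02, 0, 0, 0],
    [0, 0.03, 0, 0, 0],
    [0, 0.04, 0, 0, 0],
    [0, 0.05, -0.0003, 0, 0],
    [0, 0.055, -0.0003, 0, 0],
    [0, 0.055, -0.0003, 0, 0]
  ]
}}

```text
t: 25.82
tool_pos: [0.6373, -0.1523, 0.1827]
tool_rot: [-2.198, -2.244, 0.0]
contact_force: [0.4, -0.0, -1.5]
opening: 0.0075
grip_force: 69.2
```

>>> {"method": "apply_moves", "body": {
  "plan": [
    [0, 0.01, 0, 0, 0],
    [0, 0.02, 0, 0, 0],
    [0, 0.03, -0.0003, 0, 0],
    [0, 0.04, -0.0003, 0, 0],
    [0, 0.05, -0.0003, 0, 0],
    [0, 0.054, -0.0003, 0, 0],
    [0, 0.054, -0.0003, 0, 0],
    [0, 0.054, -0.0003, 0, 0]
  ]
}}

```text
t: 26.48
tool_pos: [0.636, -0.0996, 0.1829]
tool_rot: [2.199, 2.243, -0.0]
contact_force: [0.7, -0.3, -0.8]
opening: 0.0076
grip_force: 69.2
```

```bash
python3 go.py .6357 -.0985 .024 1.1;python3 m2.py lug3 .636 .0133 .06 .022 lug2 .636 -.02 .05 .022 lug1 .636 -.055 .04 .022; python3 - <<'E'
from h import *
a=cv2.imread("pics/top_last.png")[165:225,290:365];b=cv2.imread("pics/scene_last.png")[180:260,310:390]
f=lambda i:cv2.resize(i,(400,350),interpolation=cv2.INTER_CUBIC)
cv2.imwrite("pics/c7.png",np.hstack([f(a),f(b)]))
E
```

```text
t 26.4833 grasp [ 0.636  -0.0996  0.0282] yawY 1.12 q6 -0.29 F [ 0.7 -0.3 -0.8] open 0.0076 gf 69.2
shift [0.0011, -0.0003, 0.0042] roll 0.0003 rows 0.1 0.0
top lug3 {'n': 68, 'mean': [0.6355, 0.0146], 'ang': np.float64(0.6), 'rc': [635.2, 14.4], 'sz': [35.5, 16.0], 'ra': 1.2} 0.0604
top lug2 {'n': 70, 'mean': [0.6357, -0.0209], 'ang': np.float64(1.6), 'rc': [635.5, -21.1], 'sz': [39.0, 16.2], 'ra': 1.0} 0.0499
top lug1 3
scene lug3 {'n': 78, 'mean': [0.6352, 0.0156], 'ang': np.float64(-2.8), 'rc': [634.7, 14.9], 'sz': [42.5, 28.8], 'ra': 0.5} 0.0615
scene lug2 {'n': 30, 'mean': [0.6443, -0.0134], 'ang': np.float64(-30.5), 'rc': [644.8, -13.3], 'sz': [17.5, 28.1], 'ra': 32.0} 0.0523
scene lug1 {'n': 15, 'mean': [0.6382, -0.0509], 'ang': np.float64(-64.8), 'rc': [638.1, -50.4], 'sz': [8.2, 22.5], 'ra': 15.2} 0.0426
```

View pics/c7.png

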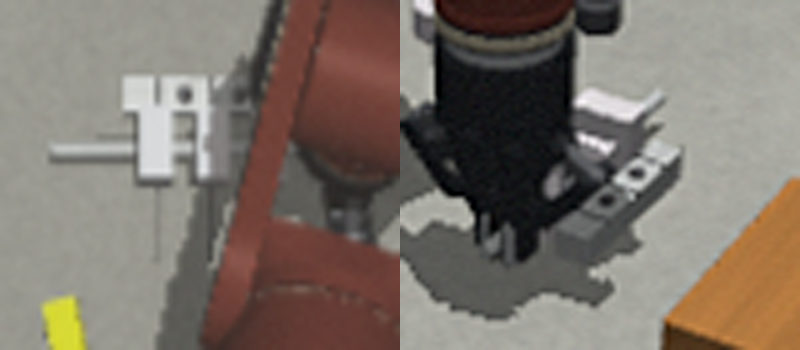

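>>> {"method": "apply_moves", "body": {
  "plan": [
    [0, 0, 0, 0.001, 0],
    [0, 0, 0, 0.002, 0],
    [0, 0, 0, 0.003, 0],
    [0, 0, 0, 0.003, 0],
    [0.012, 0, 0, 0.003, 0],
    [0.016, 0, 0, 0.003, 0],
    [0.03, 0, 0, 0.003, 0],
    [0.03, 0, 0, 0.003, 0],
    [0.03, 0, 0, 0.003, 0]
  ],
  "newtons": 20
}}

```text
t: 27.33
tool_pos: [0.6361, -0.0999, 0.1801]
tool_rot: [2.2, 2.242, 0.0]
contact_force: [-0.2, 0.3, -0.4]
opening: 0.0302
grip_force: 0.0
```

>>> {"method": "apply_moves", "body": {
  "plan": [
    [0.03, 0, 0, -0.02, 0],
    [0.03, 0, 0, -0.06, 0],
    [0.03, 0, 0, -0.1, 0],
    [0.03, 0, 0, -0.14, 0],
    [0.03, -0.04, 0, -0.15, 0],
    [0.03, -0.08, 0, -0.15, 0],
    [0.03, -0.12, 0, -0.15, 0],
    [0.03, -0.16, 0, -0.15, 0],
    [0.03, -0.2, 0, -0.15, 0],
    [0.03, -0.24, 0, -0.15, 0],
    [0.03, -0.24, 0, -0.15, 0]
  ]
}}

```text
t: 28.25
tool_pos: [0.6394, -0.3464, 0.3299]
tool_rot: [2.205, 2.233, -0.004]
contact_force: [0.2, 1.3, -0.2]
opening: 0.0297
grip_force: 0.0
```

```bash
python3 m2.py lug3 .636 .0133 .06 .022 lug2 .636 -.02 .05 .022 lug1 .636 -.055 .04 .022; python3 - <<'E'
from h import *
a=cv2.imread("pics/top_last.png")[160:230,285:372];b=cv2.imread("pics/scene_last.png")[180:260,300:390]
f=lambda i:cv2.resize(i,(400,350),interpolation=cv2.INTER_CUBIC)
cv2.imwrite("pics/c8.png",np.hstack([f(a),f(b)]))
E
```

```text
top lug3 {'n': 66, 'mean': [0.6343, 0.0147], 'ang': np.float64(1.0), 'rc': [633.6, 14.4], 'sz': [38.7, 16.0], 'ra': 1.2} 0.0604
top lug2 {'n': 68, 'mean': [0.6356, -0.0207], 'ang': np.float64(0.3), 'rc': [635.5, -21.1], 'sz': [39.0, 16.2], 'ra': 1.0} 0.0501
top lug1 {'n': 70, 'mean': [0.6356, -0.0542], 'ang': np.float64(0.3), 'rc': [635.7, -54.0], 'sz': [36.1, 16.3], 'ra': 0.9} 0.0396
scene lug3 {'n': 79, 'mean': [0.6358, 0.0156], 'ang': np.float64(-6.8), 'rc': [635.9, 15.2], 'sz': [44.9, 28.2], 'ra': 0.5} 0.0621
scene lug2 {'n': 82, 'mean': [0.6354, -0.0186], 'ang': np.float64(2.5), 'rc': [636.1, -18.6], 'sz': [41.8, 27.4], 'ra': 1.4} 0.0517
scene lug1 {'n': 84, 'mean': [0.6364, -0.053], 'ang': np.float64(-5.9), 'rc': [636.2, -52.8], 'sz': [26.7, 45.1], 'ra': 85.1} 0.0416
```

View pics/c8.png

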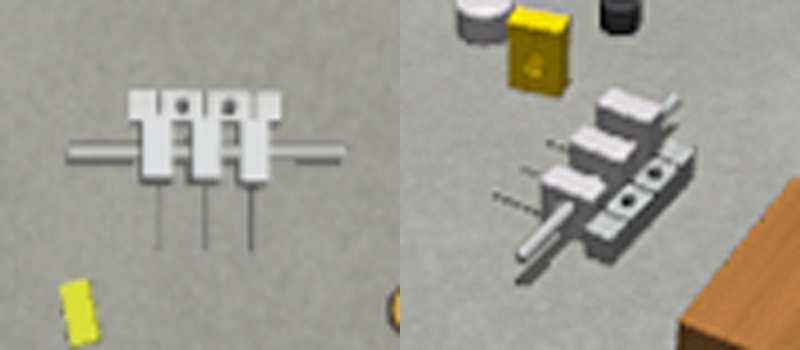

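The picture shows the pin running through all three lugs and sticking out about equally at both ends (top view, cols 68–345). The lugs are flush with the fence and centred on their lines.

```bash
python3 -c "
from station import ctrl
print(ctrl.finish_job())"
```

```text
the job is handed in; nothing more can be done
None
```

The job is handed in at about 28 s: the three lugs stand flush against the fence on their etched lines (within about 1 mm by the cameras), tallest at the robot's left, with the gauge pin through all three bores and sticking out about equally at both ends.

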